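# Push a gel cassette over the riser's end

### The job

With your fingertips, push the blue gel cassette along the white riser towards the yellow staining tray until about a third of its length hangs out over that end of the riser, so that its edge can be taken next. Only slide it, never lift or tip it, and leave it lying flat and square to the riser. Disturb nothing else.

Things in the scene. Friction and masses are not known exactly. Their poses are not given: they have to be found in the camera images.
- cassette: The gel cassette: a flat blue plastic plate with a pale window on top, 90 (x) x 100 (y) x 8 (z) mm, about 0.12 kg, loose, lying flat on the riser, slightly turned. Origin: centre of its underside; its y axis (the 100 mm length) runs roughly along the riser's y, z up.
- riser: The ledge: a fixed low white stand, 200 (x) x 260 (y) x 60 (z) mm with a flat, smooth top 60 mm above the bench and no rims. Origin: centre of its underside on the bench; y along its 260 mm length, so its two open ends are at y = +130 and -130 mm; x points away from the robot, z up. The cassette lies on the half nearer the robot, near mid-length, and two small jars stand on the far half.
- tray: Yellow open staining tray, 150 (x) x 120 (y) x 28 (z) mm, loose on the bench just beyond one end of the riser: it tells which end to push to. Origin: centre of its underside. Must stay where it is.
- tipbox: Red pipette-tip box with a pale top, 120 (x) x 85 (y) x 54 (z) mm, loose on the bench beyond the riser's other end. Origin: centre of its underside. Bystander.
- jar_amber: Small amber jar with a black cap, 30 mm across, 45 mm high, standing on the far half of the riser's top. Origin: centre of its underside. Bystander.
- jar_green: Small green jar with a white cap, 30 mm across, 45 mm high, standing on the far half of the riser's top. Origin: centre of its underside. Bystander.
- beaker: Glass beaker, 70 mm across, 90 mm high, on the bench to the robot's left. Origin: centre of its underside. Bystander.
- tube_rack: Green block of sample tubes, 100 x 60 x 51 mm, on the bench to the robot's right. Origin: centre of its underside. Bystander.
- marker: White marker pen with a red cap, 130 mm long, 12 mm thick, lying on the bench at the right front. Origin: centre of its underside. Bystander.
There are look-alikes about, which are no part of the job. Several things have the shape of the cassette; the one meant has the colours described above.

How it is judged:
By the outcome, as a careful person would: the job done as asked, in the order asked, and still so for the second after the job is handed in, with the robot touching nothing.
It also fails if it takes over 45 s, if anything falls off the work surface, if the arm or the gripper's body presses on something with over 40 N, if the wrist force passes 120 N, or if a joint passes its speed limit or range.

### The arm

A 6-joint arm with a two-finger parallel gripper is mounted at the origin on the work surface. World frame = base frame: x ahead of the robot, y to its left, z up, the work surface at z = 0. Lengths are in mm, angles in rad, forces in N, time in s.
With the tool pointing down it reaches from about 250 to 800 mm from the base axis. Payload 8.5 kg.
Tool frame: the origin (TCP) lies midway between the tips of the shut fingers; the grasp point (between the pads) lies 19 mm behind it (robot.grip_point_offset is the distance from the TCP to the grasp point, in mm); z points along the fingers, y is the line along which they close (so a half turn about z gives the same grasp; the last joint's range is limited). The gripper opens to 85 mm and grips with 20 to 120 N. Pads are 22 mm wide; open, the fingers measure 114 mm over their backs; the gripper's body (76 mm by 85 mm) begins 54 mm behind the grasp point. The pads swing forward as they close: fully open they stand 13 mm farther back than shut.
Start: joints at [-1.134, 0.238, -0.013, 1.319, 0, 1.571], TCP at [222.077, -475.669, 231.276] pointing down, gripper open.
Joint ranges: [-2.66, 2.66], [-1.03, 1.9], [-1.14, 1.46], [-1.82, 2.27], [-1.45, 1.34], [-3.14, 3.14]. Speed limits (rad/s): [2.22, 2.22, 2.79, 3.14, 3.14, 3.14].

### API

Orientations are given as [roll, pitch, yaw] about the fixed x, y, z axes, in that order (R = Rz(yaw) Ry(pitch) Rx(roll)).
In Python, from workcell import get_state, cams, job_done, robot gives the robot as it stands.
- The arm moves only by the tool apply_moves, never from a script. Its argument "steps" is a list of rows, each a list of 6 numbers: the shift along the tool's x, y, z in units of 40 mm (1.0 is 40 mm), then the turn, a rotation vector about the tool's x, y, z in degrees. A call has 1 to 5 rows; each row is the pose to reach, as a shift and turn from the pose commanded when the call began, along the tool's axes at that moment; what a row does not reach only later rows make up. A row lasts 1/8 s, in which the tool goes at most 62.5 mm and 10.7 degrees, less where a joint would pass 70% of its speed; a pose out of reach is approached as far as the arm can. A call with a gripper value outside its range is refused whole. "claw" is the opening, from 0 (shut) to 1 (fully open), set as the call begins (left out, the last holds). The fingers move at their own pace and stop on an object; the grip force is fixed at half the most. Time passes only in rows, so rows that repeat a pose let the fingers close. It gives the time, the measured TCP pose, the force, the opening and the grip force at its end, in the units of the state.
- get_state(): the state, without advancing time (a new reading comes with each control period).
- cams.grab_frame(name): name is "scene" or "top"; returns a dict with "frame" (384x512x3 uint8, red, green, blue), "fx", "fy", "cx", "cy" (pixels), "pose" (4x4, takes a point from camera to world coordinates). Camera axes: x right, y down, z forward; pixel columns grow to the right and rows downward; lengths in mm; the calibration is good to about 2 mm. A picture is of the moment at which its call begins. There is no depth.
- job_done(): hands the job in; it is judged then, once.
The state is a dict: "clock": time; "joints": joint angles; "qd": joint speeds; "joint_efforts": joint torques, N m; "tool_pos": TCP position; "eef_rot": TCP orientation; "contact_force": force on the tool from outside, world axes, zero at the start; "wrist_torque": the same for the moment, N m; "finger_gap": finger opening in mm; "gripper_force": force on a finger pad.
Only numpy, scipy, OpenCV 4.12 (cv2) and the standard library are available. Lean on these libraries where they do the work, as an engineer would, in place of code of your own. Each camera call takes 0.05 s, during which the arm holds its last target. There are 200 camera calls.

## Working session

There is one attempt and no reset: what is moved stays moved. The work goes in short steps, Python scripts to look and compute and a tool call to move; the robot and the scene stay as the last step left them, time stands still between calls to the robot, and variables do not carry over. Pictures are saved under pics/ and viewed, at most 10 in all, crops included, and the job is handed in when it is done.

Besides the shell and the picture viewer there is one more tool, called after "Call:" as name(argument=value, ...) on one line, values as JSON. apply_moves: Moves the arm, as the interface text tells. Its arguments: {"type":"object","properties":{"steps":{"type":"array"},"claw":{"type":"number"}},"required":["steps"]}

```bash
mkdir -p pics
cat > h.py <<'E'
import numpy as np, cv2
from workcell import get_state, cams, job_done, robot
def grab(n,fn):
    f=cams.grab_frame(n); np.savez('pics/'+fn+'.npz',**f)
    cv2.imwrite('pics/'+fn+'.png',f['frame'][:,:,::-1]); return f
def at_z(f,uv,z):
    T=np.array(f['pose']); d=T[:3,:3]@np.array([(uv[0]-f['cx'])/f['fx'],(uv[1]-f['cy'])/f['fy'],1]); o=T[:3,3]
    return o+d*(z-o[2])/d[2]
def proj(f,p):
    T=np.array(f['pose']); c=T[:3,:3].T@(np.array(p)-T[:3,3]); return [f['fx']*c[0]/c[2]+f['cx'],f['fy']*c[1]/c[2]+f['cy']]
def tri(f1,a,f2,b):
    A=[];B=[]
    for f,uv in((f1,a),(f2,b)):
        T=np.array(f['pose']); d=T[:3,:3]@np.array([(uv[0]-f['cx'])/f['fx'],(uv[1]-f['cy'])/f['fy'],1]); d/=np.linalg.norm(d)
        P=np.eye(3)-np.outer(d,d); A.append(P);B.append(P@T[:3,3])
    return np.linalg.lstsq(np.vstack(A),np.hstack(B),rcond=None)[0]
E
python3 - <<'E'
from h import *
a=grab('top','top0');b=grab('scene','scene0')
for f in(a,b): print(np.round(f['pose'],3),f['fx'],f['cx'],f['cy'])
s=get_state();print(s['clock'],s['tool_pos'],s['eef_rot'],s['contact_force'])
E
```

```text
[[ 6.000000e-03 -9.890000e-01  1.510000e-01  3.043980e+02]
 [-1.000000e+00 -8.000000e-03 -1.700000e-02  8.540000e+00]
 [ 1.800000e-02 -1.510000e-01 -9.880000e-01  1.180715e+03]
 [ 0.000000e+00  0.000000e+00  0.000000e+00  1.000000e+00]] 357.1878413318986 255.99114253142795 193.34711721211067
[[ 8.400000e-01  4.480000e-01 -3.070000e-01  8.734730e+02]
 [ 5.430000e-01 -6.860000e-01  4.850000e-01 -6.036330e+02]
 [ 6.000000e-03 -5.740000e-01 -8.190000e-01  1.128619e+03]
 [ 0.000000e+00  0.000000e+00  0.000000e+00  1.000000e+00]] 420.5618295599084 252.23047520999575 194.6042535663149
0.1 [ 221.94318422 -475.37006712  230.72663737] [-3.14027859e+00  8.46153780e-06  4.36815756e-01] [-0.19020909 -0.74076346 -0.62533234]
```

View pics/top0.png

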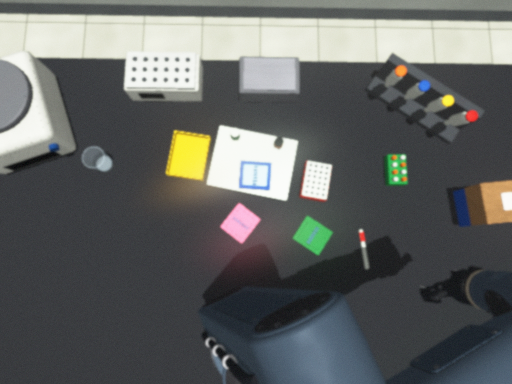

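View pics/scene0.png

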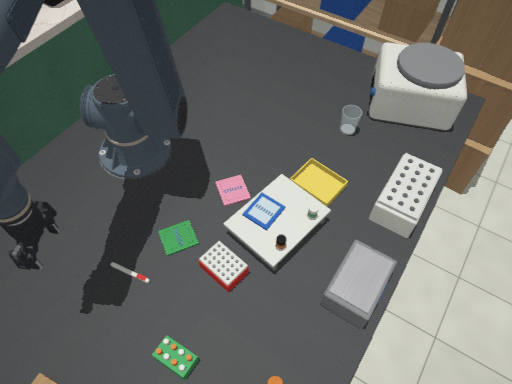

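The top view shows the blue cassette at (255,175) on the white riser, with the yellow tray at (188,155), which is the +y end. The look-alikes lie on the bench: a pink plate at (240,223) and a green one at (313,235). Only the one at (255,175) is blue with a pale window. I'll confirm that in an enlarged crop while measuring.

```bash
cat >> h.py <<'E'
def quad(f,mask):
    mask=cv2.morphologyEx(mask.astype(np.uint8),cv2.MORPH_CLOSE,np.ones((9,9)))
    c=max(cv2.findContours(mask,cv2.RETR_EXTERNAL,cv2.CHAIN_APPROX_NONE)[0],key=cv2.contourArea)
    h=cv2.convexHull(c)
    return cv2.approxPolyN(h,4,ensure_convex=True).reshape(-1,2).astype(float)-0.0, cv2.contourArea(c)
def blue(f,lo,hi):
    h=cv2.cvtColor(f['frame'],cv2.COLOR_RGB2HSV); m=(h[...,0]>100)&(h[...,0]<125)&(h[...,1]>130)&(h[...,2]>70)
    r=np.zeros_like(m); r[lo[1]:hi[1],lo[0]:hi[0]]=1; return m&r
def white(f,lo,hi):
    h=cv2.cvtColor(f['frame'],cv2.COLOR_RGB2HSV); m=(h[...,1]<60)&(h[...,2]>150)
    r=np.zeros_like(m); r[lo[1]:hi[1],lo[0]:hi[0]]=1; return m&r
E
python3 - <<'E'
from h import *
a=dict(np.load('pics/top0.npz'));b=dict(np.load('pics/scene0.npz'))
for n,f,lo,hi,wl,wh in(('top',a,(230,150),(280,200),(200,120),(300,203)),('scene',b,(235,185),(295,235),(222,170),(332,270))):
    q,_=quad(f,blue(f,lo,hi)); print(n,'cass',q.tolist()); print(np.round([at_z(f,p,68) for p in q],1).tolist())
    c=np.mean([at_z(f,p,68) for p in q],0);print('c',c)
    q,_=quad(f,white(f,wl,wh)|blue(f,lo,hi)); print('riser',q.tolist()); print(np.round([at_z(f,p,60) for p in q],1).tolist())
h=lambda f,x0,y0,w,hh:cv2.resize(f['frame'][y0:y0+hh,x0:x0+w,::-1],(0,0),fx=4,fy=4,interpolation=cv2.INTER_CUBIC)
A=h(a,160,120,180,140);B=h(b,215,155,0+140,140)
cv2.imwrite('pics/cropA.png',A);cv2.imwrite('pics/cropB.png',B)
E
```

```text
top cass [[268.0, 188.0], [263.0, 188.0], [252.0, 187.0], [268.0, 182.0]]
[[491.7, -48.2, 68.0], [491.6, -32.4, 68.0], [494.5, 2.4, 68.0], [511.0, -48.2, 68.0]]
c [497.20237651 -31.57290271  68.        ]
riser [[299.0, 140.0], [287.0, 201.0], [204.0, 185.0], [219.0, 124.0]]
[[652.4, -149.5, 60.0], [451.8, -108.9, 60.0], [500.9, 154.9, 60.0], [703.5, 111.7, 60.0]]
scene cass [[285.0, 207.0], [266.0, 230.0], [242.0, 214.0], [261.0, 193.0]]
[[583.4, 39.7, 68.0], [577.5, -59.7, 68.0], [488.5, -52.0, 68.0], [495.1, 43.9, 68.0]]
c [536.12060678  -6.99783788  68.        ]
riser [[331.0, 210.0], [272.0, 266.0], [222.0, 223.0], [281.0, 173.0]]
[[703.5, 111.3, 60.0], [649.9, -144.3, 60.0], [453.5, -106.4, 60.0], [504.2, 150.7, 60.0]]
```

View pics/cropA.png

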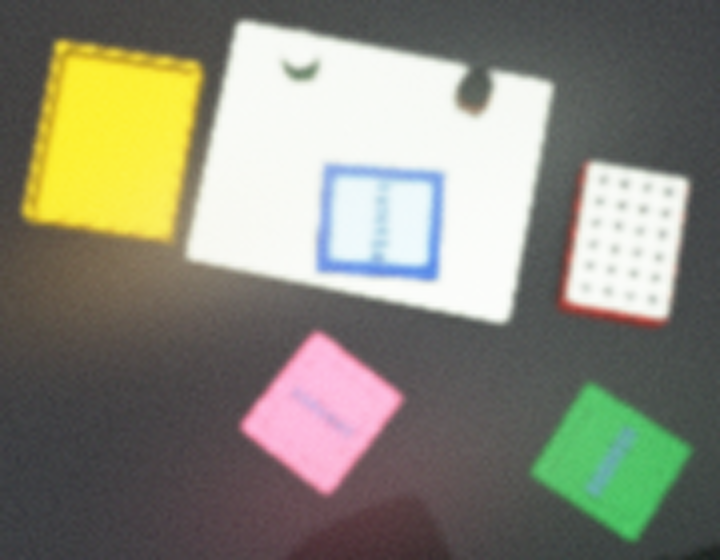

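View pics/cropB.png

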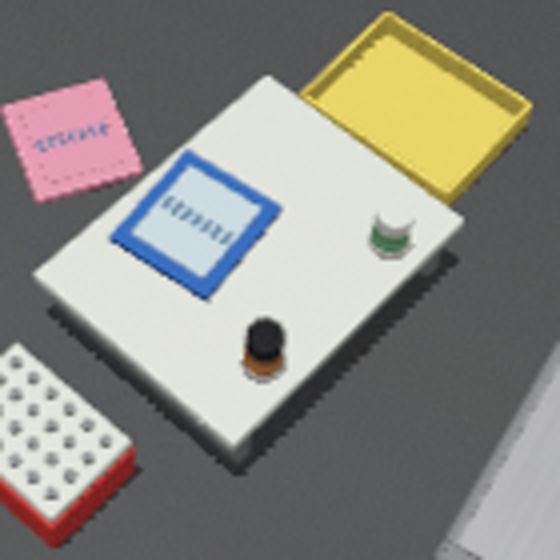

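The crops confirm it: the blue-rimmed plate with the pale window, at crop A px (380,222), is the only blue one. The jars are on the far half, and the tray is just beyond the left end. Next I'll refine corners at sub-pixel level from both views.

```bash
cat >> h.py <<'E'
from scipy.optimize import least_squares
def corners(m):
    m=cv2.morphologyEx(m.astype(np.uint8),cv2.MORPH_CLOSE,np.ones((25,25)))
    m=cv2.morphologyEx(m,cv2.MORPH_OPEN,np.ones((7,7)))
    c=max(cv2.findContours(m,cv2.RETR_EXTERNAL,cv2.CHAIN_APPROX_NONE)[0],key=cv2.contourArea)
    q=cv2.approxPolyN(cv2.convexHull(c),4,ensure_convex=True).reshape(4,2).astype(float)
    P=c.reshape(-1,2).astype(float); L=[]
    for i in range(4):   # refit each side as a line to the contour's middle part
        a,b=q[i],q[(i+1)%4]; d=(b-a)/np.linalg.norm(b-a); n=np.array([-d[1],d[0]]); t=(P-a)@d/np.linalg.norm(b-a)
        s=P[(abs((P-a)@n)<8)&(t>.12)&(t<.88)].astype(np.float32)
        vx,vy,x,y=cv2.fitLine(s,cv2.DIST_HUBER,0,.01,.01).ravel(); L.append(np.cross([x,y,1],[x+vx,y+vy,1]))
    o=[np.cross(L[i-1],L[i]) for i in range(4)]
    return np.array([v[:2]/v[2] for v in o])
def find(f,kind,z,c,K=6):
    u,v=np.array(proj(f,[c[0],c[1],z])).astype(int); r=36 if kind=='c' else 75
    x0,y0=u-r,v-r; im=cv2.resize(f['frame'][y0:y0+2*r,x0:x0+2*r],(0,0),fx=K,fy=K,interpolation=cv2.INTER_CUBIC)
    h=cv2.cvtColor(im,cv2.COLOR_RGB2HSV).astype(int); b=(h[...,0]>98)&(h[...,0]<128)&(h[...,1]>80)&(h[...,2]>60)
    # inner window pale-blue is enclosed and filled by the outer contour
    m=b if kind=='c' else (((h[...,1]<70)&(h[...,2]>140))|b)
    q=corners(m)
    px=(q+.5)/K-.5+[x0,y0]
    w=np.array([at_z(f,p,z) for p in px]); g=w[:,:2]-w[:,:2].mean(0)
    k=np.argsort(np.arctan2(g[:,1],g[:,0])); return px[k],w[k]
def pose(w):   # corners ordered --, +-, ++, -+ 
    ey=(w[3]-w[0]+w[2]-w[1])[:2]; ex=(w[1]-w[0]+w[2]-w[3])[:2]
    return w.mean(0)[:2],np.arctan2(-ey[0],ey[1]),np.arctan2(ex[1],ex[0]),np.linalg.norm(ex)/2,np.linalg.norm(ey)/2
E
python3 - <<'E'
from h import *
a=dict(np.load('pics/top0.npz'));b=dict(np.load('pics/scene0.npz'))
np.set_printoptions(precision=3,suppress=True)
for k,z,c in(('c',68,(536,-7)),('r',60,(577,2))):
    R=[]
    for f in(a,b):
        px,w=find(f,k,z,c); R.append(px); print(k,px.round(1).tolist(),*pose(w))
    T=np.array([tri(a,R[0][i],b,R[1][i]) for i in range(4)]); print(T.round(1).tolist(), *pose(T[:, :2]))
E
```

```text
c [[268.7, 189.4], [270.2, 163.1], [241.8, 161.4], [238.7, 186.9]] [532.797  -6.405] -0.0627310703912115 -0.08017632690655196 84.20977902909812 92.78843732794485
c [[241.5, 214.2], [266.0, 229.7], [285.3, 206.5], [261.4, 192.0]] [535.539  -5.634] -0.06282967660823388 -0.06250741871654496 89.44310308680419 100.94461010591064
[[487.2, -51.1, 64.9], [574.6, -55.2, 60.5], [580.4, 38.4, 68.2], [494.5, 44.9, 71.2]] [534.196  -5.764] -0.06940651841247479 -0.061167035084411146 86.80636511872515 94.9823152616377
r [[287.0, 201.0], [298.8, 139.7], [219.2, 124.0], [203.6, 184.8]] [577.587   2.403] -0.1880090185090849 -0.20874414764680882 206.0766008828118 267.0533649954441
r [[223.0, 223.8], [272.8, 266.8], [330.9, 209.6], [277.0, 169.8]] [574.971   3.751] -0.15046628657854957 -0.1937359907290521 209.49678445238152 262.75061808534076
[[454.4, -107.3, 56.7], [653.0, -147.6, 63.7], [702.8, 110.8, 62.2], [495.0, 150.6, 72.7]] [576.298   1.618] -0.1735327338637835 -0.19456507913935672 207.0988056118936 262.076477368822
```

The riser sits at about (577.5, 2.5) with yaw −0.194. The cassette is at about (535, −6) with yaw −0.063, so it's turned +0.13 rad relative to the riser, and it needs about 130 mm of push towards +y'. I'll push its trailing edge with two half-open fingertips side by side, which should also square it.

Call:
apply_moves(steps=[[1.1,-0.57,0,0,0,-5.4],[2.2,-1.14,0,0,0,-10.8],[3.3,-1.7,0,0,0,-16.2],[4.4,-2.3,0,0,0,-21.6],[5.5,-2.9,0,0,0,-27]], claw=0.5)

```text
clock: 0.72
tool_pos: [373.0, -276.0, 231.1]
eef_rot: [-3.141, -0.0, 0.911]
contact_force: [0.7, -0.1, 0.3]
finger_gap: 42.7
gripper_force: 0.0
```

```bash
cat >> h.py <<'E'
from scipy.spatial.transform import Rotation as Ro
RC=np.array([577.5,2.5]); RY=-0.194; ux=np.array([np.cos(RY),np.sin(RY)]); uy=np.array([-np.sin(RY),np.cos(RY)])
def rel(p): d=np.array(p)[:2]-RC; return d@ux,d@uy
def goto(x,y,z,yaw=np.pi/2+RY):
    s=get_state(); R=Ro.from_euler('xyz',s['eef_rot']); p=RC+x*ux+y*uy
    d=R.inv().apply(np.r_[p,z]-s['tool_pos'])/40; r=(R.inv()*Ro.from_euler('xyz',[np.pi,0,yaw])).as_rotvec(degrees=True)
    print('t',s['clock'],'pos',s['tool_pos'].round(1),'rel',np.round(rel(s['tool_pos']),1),'gap',s['finger_gap'],'F',s['contact_force'].round(1),'move',d.round(3),r.round(2))
E
python3 -c "
from h import *
goto(-40,-98,231)"
```

```text
t 0.725 pos [ 373.  -276.   231.1] rel [-147.  -312.7] gap 42.727402435632996 F [ 0.7 -0.1  0.3] move [ 5.998e+00 -2.100e-02  3.000e-03] [-2.000e-02 -1.000e-02 -2.669e+01]
```

Call:
apply_moves(steps=[[1.2,0,0,0,0,-5.4],[2.4,0,0,0,0,-10.8],[3.6,0,0,0,0,-16.2],[4.8,0,0,0,0,-21.6],[6.0,-0.02,0,0,0,-26.7]])

```text
clock: 1.35
tool_pos: [520.1, -86.4, 231.0]
eef_rot: [-3.141, 0.0, 1.377]
contact_force: [0.2, -0.4, -0.6]
finger_gap: 42.5
gripper_force: 0.0
```

Call:
apply_moves(steps=[[0,0,1.0,0,0,0],[0,0,2.0,0,0,0],[0,0,3.0,0,0,0],[0,0,3.9,0,0,0],[0,0,3.9,0,0,0]])

```text
clock: 1.98
tool_pos: [517.2, -87.4, 73.0]
eef_rot: [-3.136, 0.0, 1.374]
contact_force: [-1.1, 0.4, 0.7]
finger_gap: 42.5
gripper_force: 0.0
```

```bash
python3 -c "
from h import *
goto(-40,-98,63)
f=grab('scene','s1')
cv2.imwrite('pics/s1c.png',cv2.resize(f['frame'][150:290,190:350,::-1],(0,0),fx=4,fy=4,interpolation=cv2.INTER_CUBIC))"
```

```text
t 1.975 pos [517.2 -87.4  73. ] rel [-41.8 -99.8] gap 42.502958895260996 F [-1.1  0.4  0.7] move [0.046 0.047 0.25 ] [-0.32  0.   -0.16]
```

View pics/s1c.png

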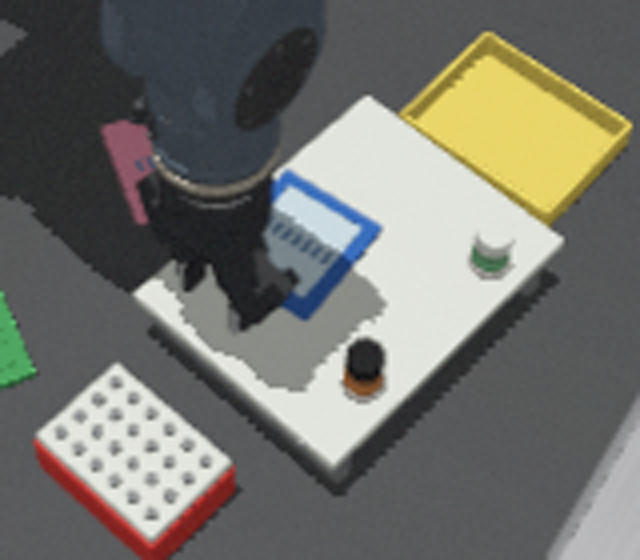

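The crop shows the fingertips at about (190,285) and (240,325), over the riser behind the cassette's trailing edge, clear of the jars and tip box. Now I descend gently to feel for the surface.

Call:
apply_moves(steps=[[0.04,0.04,0.1,0,0,0],[0.04,0.04,0.2,0,0,0],[0.04,0.04,0.25,0,0,0],[0.04,0.04,0.25,0,0,0]])

```text
clock: 2.52
tool_pos: [521.3, -86.5, 65.4]
eef_rot: [3.142, -0.0, 1.374]
contact_force: [-0.3, 0.3, -0.8]
finger_gap: 42.9
gripper_force: 0.0
```

Call:
apply_moves(steps=[[0,0,0.025,0,0,0],[0,0,0.05,0,0,0],[0,0,0.05,0,0,0]])

```text
clock: 2.9
tool_pos: [521.2, -86.5, 63.2]
eef_rot: [-3.141, -0.0, 1.374]
contact_force: [-0.6, -0.3, -0.3]
finger_gap: 42.7
gripper_force: 0.0
```

Call:
apply_moves(steps=[[0,0,0.025,0,0,0],[0,0,0.05,0,0,0],[0,0,0.05,0,0,0]])

```text
clock: 3.28
tool_pos: [521.2, -86.5, 61.2]
eef_rot: [-3.141, -0.0, 1.374]
contact_force: [-0.1, -0.1, 0.2]
finger_gap: 42.8
gripper_force: 0.0
```

Call:
apply_moves(steps=[[0,0,0.025,0,0,0],[0,0,0.025,0,0,0]])

```text
clock: 3.52
tool_pos: [521.2, -86.5, 60.2]
eef_rot: [-3.141, -0.0, 1.374]
contact_force: [-0.9, -0.0, -0.0]
finger_gap: 42.6
gripper_force: 0.0
```

Call:
apply_moves(steps=[[0,0,0.025,0,0,0],[0,0,0.025,0,0,0]])

```text
clock: 3.78
tool_pos: [521.2, -86.5, 59.2]
eef_rot: [-3.141, -0.0, 1.374]
contact_force: [0.2, -0.0, -0.1]
finger_gap: 43.1
gripper_force: 0.0
```

Call:
apply_moves(steps=[[0,0,0.025,0,0,0],[0,0,0.025,0,0,0]])

```text
clock: 4.03
tool_pos: [521.3, -86.5, 58.3]
eef_rot: [-3.142, -0.0, 1.374]
contact_force: [0.0, 0.5, -0.3]
finger_gap: 42.6
gripper_force: 0.0
```

Call:
apply_moves(steps=[[0,0,0.025,0,0,0],[0,0,0.025,0,0,0]])

```text
clock: 4.28
tool_pos: [521.3, -86.5, 58.2]
eef_rot: [3.141, -0.0, 1.374]
contact_force: [-2.5, 0.1, 9.9]
finger_gap: 42.7
gripper_force: 5.2
```

The surface is at TCP z ≈ 58.2, so the tips sit about 2 mm behind the TCP, which agrees with a 60 mm riser. I'll raise about 3 mm from the commanded pose and start the push.

Call:
apply_moves(steps=[[0,0,-0.04,0,0,0],[0,0,-0.08,0,0,0],[0,0,-0.08,0,0,0]])

```text
clock: 4.65
tool_pos: [521.3, -86.6, 60.5]
eef_rot: [3.142, -0.0, 1.374]
contact_force: [0.6, -0.5, -0.2]
finger_gap: 42.9
gripper_force: 0.0
```

Call:
apply_moves(steps=[[0.12,0,0,0,0,0],[0.24,0,0,0,0,0],[0.36,0,0,0,0,0],[0.48,0,0,0,0,0],[0.6,0,0,0,0,0]])

```text
clock: 5.28
tool_pos: [525.9, -62.7, 60.5]
eef_rot: [-3.141, 0.0, 1.374]
contact_force: [0.1, -0.6, -0.9]
finger_gap: 42.7
gripper_force: 0.3
```

Call:
apply_moves(steps=[[0.12,0,0,0,0,0],[0.24,0,0,0,0,0],[0.36,0,0,0,0,0],[0.48,0,0,0,0,0],[0.6,0,0,0,0,0]])

```text
clock: 5.9
tool_pos: [530.8, -39.2, 60.5]
eef_rot: [3.142, -0.0, 1.374]
contact_force: [0.0, -0.7, -0.4]
finger_gap: 42.6
gripper_force: 0.3
```

```bash
python3 -c "
from h import *
goto(-40,52,60.4)
f=grab('scene','s2')
cv2.imwrite('pics/s2c.png',cv2.resize(f['frame'][150:290,190:350,::-1],(0,0),fx=4,fy=4,interpolation=cv2.INTER_CUBIC))"
```

```text
t 5.9 pos [530.8 -39.2  60.5] rel [-37.8 -49.9] gap 42.55335624787808 F [ 0.  -0.7 -0.4] move [ 2.547 -0.061  0.003] [ 0.   -0.01 -0.16]
```

View pics/s2c.png

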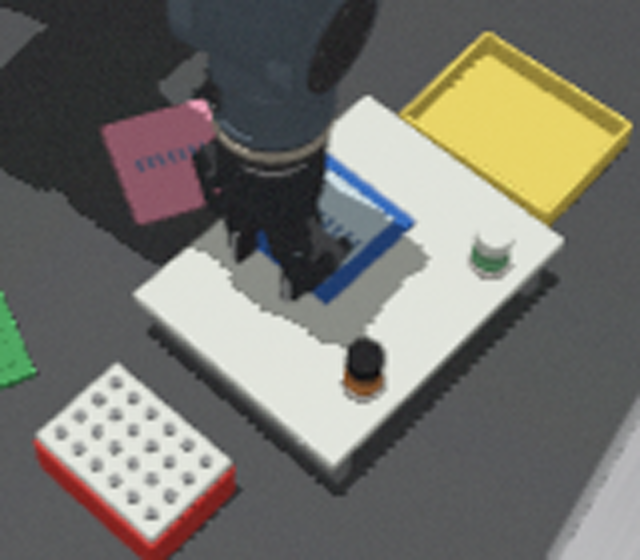

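The cassette is sliding ahead of the fingertips. Its right corner is at crop px (412,222), its far edge is now nearly parallel to the riser end, and the jars are undisturbed. I'll keep pushing to about 40 mm short, then back off and measure.

Call:
apply_moves(steps=[[0.12,0,0,0,0,0],[0.24,-0.01,0,0,0,0],[0.36,-0.02,0,0,0,0],[0.48,-0.02,0,0,0,0],[0.6,-0.02,0,0,0,0]])

```text
clock: 6.58
tool_pos: [534.6, -15.4, 60.5]
eef_rot: [-3.142, -0.0, 1.374]
contact_force: [-0.4, -1.6, 0.2]
finger_gap: 42.7
gripper_force: 0.4
```

Call:
apply_moves(steps=[[0.12,0,0,0,0,0],[0.24,0,0,0,0,0],[0.36,0,0,0,0,0],[0.48,0,0,0,0,0],[0.6,0,0,0,0,0]])

```text
clock: 7.2
tool_pos: [539.3, 8.1, 60.5]
eef_rot: [-3.142, -0.0, 1.374]
contact_force: [-0.1, -0.6, 0.6]
finger_gap: 42.4
gripper_force: 0.5
```

Call:
apply_moves(steps=[[0.12,0,0,0,0,0],[0.24,0,0,0,0,0],[0.36,0,0,0,0,0],[0.45,0,0,0,0,0],[0.45,0,0,0,0,0]])

```text
clock: 7.82
tool_pos: [542.8, 25.8, 60.5]
eef_rot: [-3.141, -0.0, 1.374]
contact_force: [0.3, 0.3, -0.2]
finger_gap: 43.0
gripper_force: 0.0
```

```bash
python3 -c "
from h import *
goto(-40,52,60.4)
f=grab('scene','s3');g=grab('top','t3')
A=cv2.resize(f['frame'][150:290,210:350,::-1],(400,400),interpolation=cv2.INTER_CUBIC)
B=cv2.resize(g['frame'][110:210,160:260,::-1],(400,400),interpolation=cv2.INTER_CUBIC)
cv2.imwrite('pics/s3c.png',np.hstack([A,B]))"
```

```text
t 7.825 pos [542.8  25.8  60.5] rel [-38.6  16.2] gap 43.001624329274605 F [ 0.3  0.3 -0.2] move [ 0.896 -0.038  0.002] [-0.01 -0.02 -0.13]
```

View pics/s3c.png

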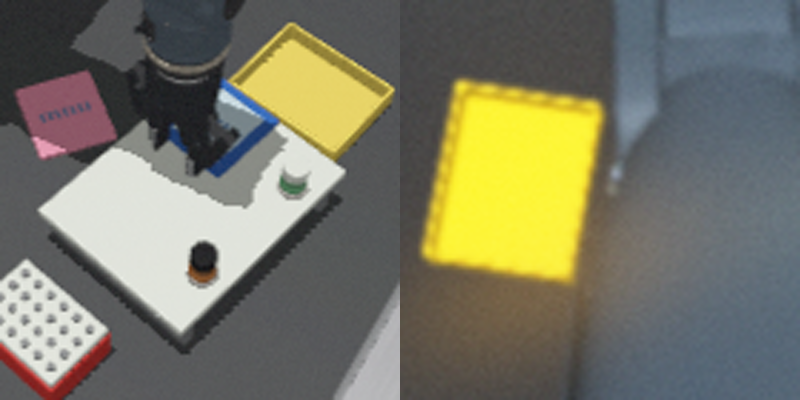

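The cassette's leading edge is now about at the riser's end (left panel, corner at (278,120)). The top view is blocked by the arm. I'll back off straight and measure from clear views.

Call:
apply_moves(steps=[[-0.2,0,0,0,0,0],[-0.5,0,-0.2,0,0,0],[-1.3,0,-1.0,0,0,0],[-2.5,0,-1.5,0,0,0],[-3.7,0,-1.5,0,0,0]])

```text
clock: 8.55
tool_pos: [514.4, -122.0, 122.9]
eef_rot: [3.138, 0.0, 1.374]
contact_force: [0.7, -0.5, 0.5]
finger_gap: 42.6
gripper_force: 0.0
```

```bash
python3 -c "
from h import *
goto(-40,0,70)
f=grab('scene','s4');g=grab('top','t4')
for n,F in(('scene',f),('top',g)):
  try:
    px,w=find(F,'c',68,RC-40*ux+78*uy); p=pose(w); print(n,px.round(1).tolist(),'rel',np.round(rel(p[0]),1),'dyaw',np.round([p[1]-RY,p[2]-RY],3),p[3:])
  except Exception as e: print(n,e)
A=cv2.resize(f['frame'][150:290,210:350,::-1],(400,400),interpolation=cv2.INTER_CUBIC)
B=cv2.resize(g['frame'][110:210,180:280,::-1],(400,400),interpolation=cv2.INTER_CUBIC)
cv2.imwrite('pics/s4c.png',np.hstack([A,B]))"
```

```text
t 8.55 pos [ 514.4 -122.   122.9] rel [ -37.9 -134.3] gap 42.60265233181865 F [ 0.7 -0.5  0.5] move [ 3.357 -0.065  1.321] [ 0.21  0.01 -0.15]
scene [[263.9, 194.5], [285.8, 211.8], [307.5, 192.0], [285.7, 176.1]] rel [-33.2  77.2] dyaw [-0.003  0.001] (np.float64(89.71207479975561), np.float64(101.16989767566011))
top [[237.8, 182.9], [243.2, 157.6], [213.6, 151.2], [209.1, 176.3]] rel [-34.6  78.1] dyaw [-0.02   0.023] (np.float64(83.4784668307504), np.float64(95.16876877285715))
```

View pics/s4c.png

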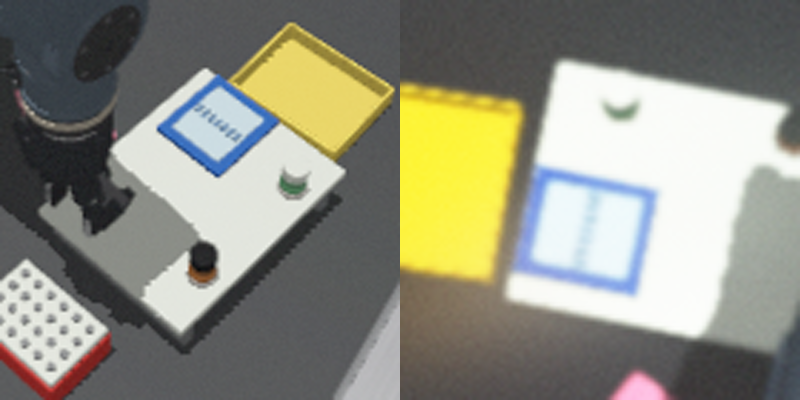

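The cassette lies square (about 0.00 rad off) with its centre at y' ≈ 77.5, so its leading edge is 2–3 mm short of the end, as the picture shows. It needs about 36 mm more, which means a final TCP at y' = 52.

Call:
apply_moves(steps=[[1.2,0.03,0,0,0,0],[2.4,0.04,0,0,0,0],[3.4,0.04,0,0,0,0],[3.4,0.04,0.8,0,0,0],[3.4,0.04,1.3,0,0,0]])

```text
clock: 9.28
tool_pos: [541.6, 14.0, 67.8]
eef_rot: [-3.141, -0.0, 1.375]
contact_force: [-0.5, -0.9, -0.2]
finger_gap: 42.7
gripper_force: 0.0
```

```bash
python3 -c "
from h import *
goto(-36,52,60.5)"
```

```text
t 9.275 pos [541.6  14.   67.8] rel [-37.5   4.3] gap 42.711172385628196 F [-0.5 -0.9 -0.2] move [1.192 0.035 0.183] [-0.04 -0.01 -0.09]
```

Call:
apply_moves(steps=[[0,0,0.1,0,0,0],[0,0,0.18,0,0,0],[0,0,0.18,0,0,0]])

```text
clock: 9.65
tool_pos: [542.4, 13.2, 62.0]
eef_rot: [3.141, -0.0, 1.374]
contact_force: [0.4, 0.3, -0.5]
finger_gap: 42.8
gripper_force: 0.0
```

```bash
python3 -c "
from h import *
goto(-36,52,60.5)"
```

```text
t 9.65 pos [542.4  13.2  62. ] rel [-36.5   3.7] gap 42.77962931681589 F [ 0.4  0.3 -0.5] move [1.208 0.009 0.038] [ 0.05 -0.02 -0.18]
```

Call:
apply_moves(steps=[[0.08,0,0.03,0,0,0],[0.18,0,0.03,0,0,0],[0.3,0,0.03,0,0,0],[0.42,0,0.03,0,0,0],[0.54,0,0.03,0,0,0]])

```text
clock: 10.28
tool_pos: [546.3, 34.8, 60.2]
eef_rot: [3.142, 0.0, 1.374]
contact_force: [-0.3, -0.8, 0.9]
finger_gap: 42.8
gripper_force: 0.5
```

Call:
apply_moves(steps=[[0.12,0,0,0,0,0],[0.24,0,0,0,0,0],[0.36,0,0,0,0,0],[0.48,0,0,0,0,0],[0.56,0,0,0,0,0]])

```text
clock: 10.9
tool_pos: [550.6, 56.8, 60.1]
eef_rot: [-3.142, -0.0, 1.374]
contact_force: [-0.4, -1.0, 0.6]
finger_gap: 42.8
gripper_force: 0.5
```

Call:
apply_moves(steps=[[0.06,0,0,0,0,0],[0.11,0,0,0,0,0],[0.11,0,0,0,0,0]])

```text
clock: 11.28
tool_pos: [551.5, 61.0, 60.1]
eef_rot: [-3.141, -0.0, 1.374]
contact_force: [0.4, 0.6, 0.0]
finger_gap: 42.9
gripper_force: 0.0
```

Call:
apply_moves(steps=[[-0.2,0,0,0,0,0],[-0.5,0,-0.2,0,0,0],[-1.3,0,-1.0,0,0,0],[-2.5,0,-1.5,0,0,0],[-3.7,0,-1.5,0,0,0]])

```text
clock: 11.9
tool_pos: [523.1, -86.4, 122.5]
eef_rot: [3.138, -0.0, 1.374]
contact_force: [0.1, -0.1, -0.3]
finger_gap: 42.3
gripper_force: 0.0
```

```bash
python3 -c "
from h import *
goto(-36,52,60.5)
f=grab('scene','s5');g=grab('top','t5')
for n,F in(('scene',f),('top',g)):
  try:
    px,w=find(F,'c',68,RC-35*ux+113*uy); p=pose(w); print(n,px.round(1).tolist(),'rel',np.round(rel(p[0]),1),'dyaw',np.round([p[1]-RY,p[2]-RY],3),p[3:])
  except Exception as e: print(n,e)
A=cv2.resize(f['frame'][150:290,210:350,::-1],(400,400),interpolation=cv2.INTER_CUBIC)
B=cv2.resize(g['frame'][110:210,180:280,::-1],(400,400),interpolation=cv2.INTER_CUBIC)
cv2.imwrite('pics/s5c.png',np.hstack([A,B]))"
```

```text
t 11.9 pos [523.1 -86.4 122.5] rel [-36.2 -97.7] gap 42.29602611950025 F [ 0.1 -0.1 -0.3] move [ 3.744 -0.01   1.55 ] [ 0.22 -0.01 -0.15]
scene [[272.1, 188.0], [293.6, 204.6], [314.4, 185.6], [292.5, 169.0]] rel [-33.8 112.9] dyaw [ 0.019 -0.013] (np.float64(90.49695289005824), np.float64(100.73842170148788))
top [[226.7, 180.1], [232.3, 155.6], [204.2, 148.3], [198.3, 175.1]] rel [-34.4 112.5] dyaw [-0.016  0.001] (np.float64(85.33242935636491), np.float64(92.29205167378593))
```

View pics/s5c.png

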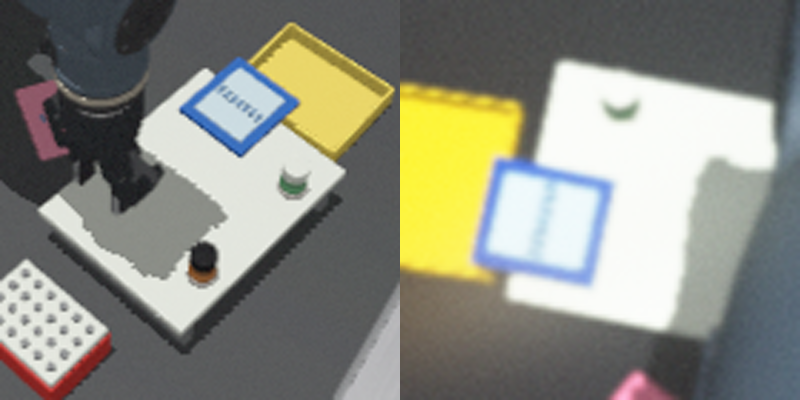

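The cassette hangs out about 33 mm (centre y' ≈ 113), flat and square within about 0.02 rad, and the tray, jars and tip box are where they were. I'll let the arm settle, clear of everything, and hand in.

Call:
apply_moves(steps=[[0,0,-0.5,0,0,0],[0,0,-1.0,0,0,0],[0,0,-1.0,0,0,0],[0,0,-1.0,0,0,0]])

```text
clock: 12.5
tool_pos: [522.2, -84.3, 159.6]
eef_rot: [-3.141, -0.0, 1.374]
contact_force: [0.5, 0.6, -0.4]
finger_gap: 42.9
gripper_force: 0.0
```

```bash
python3 -c "
from h import *
print(job_done())"
```

```text
the job is handed in; nothing more can be done
None
```

The job is handed in at about 12.5 s: by the last camera check, the blue cassette lies flat and square on the riser with about 33 mm hanging over the tray end, nothing else in view had moved, and the arm is clear.

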